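Rock a jammed tool handle out of the holding block

TASK

The long turned tool handle has jammed in the holding block. Keep its foot down in the socket and rock it from side to side, along the line of the two jaws, until both jaws have been pushed back far enough to let its wide foot through; then lift it out and stand it upright in the empty pocket of the three-pocket tray, and let go.

Things in the scene. Friction and masses are not known exactly. Their poses are not given: they have to be found in the camera images.
- handle: Long turned wooden tool handle, brass ferrule on top, in the holding block: 150 mm. Origin: centre of its flat underside (31 mm across); z up its axis. Foot 34 mm across to 9 mm up, tapering to a 24 mm neck at 16-48 mm; belly 30 mm; round grip 26 mm across at 92-135 mm. It starts 15 mm above the bench. Leaned 0.26-0.3 rad (8-12 N at the grip) it tips on its foot's edge; the neck pushes a jaw back.
- jaw_a_face (a point): Middle of the top edge of jaw a's gripping face, 53 mm above the bench: one of two dark wooden slides (48 x 45 mm) in the fixed wooden holding block (100 x 180 mm, long way along the line of the jaws, 53 mm high). It slides stiffly away from the handle, up to 16 mm, and stays where pushed. y axis: from jaw a to jaw b. The handle stands midway; its foot fits a 37 mm square socket below the jaws.
- jaw_b_face (a point): The same point on the opposite jaw, which slides the other way. At first the two faces are 24 to 27 mm apart and hold the handle by its neck, above the wide foot, so that pulled straight up it sticks (some 70 N); the foot passes once they are 35 mm apart or more.
- pocket: Square of cork, 50 mm, lining the one empty pocket of the three in the tray (plywood, 76 x 200 mm, fixed). Origin: centre of that pocket's floor, 6 mm above the bench; z up, x and y along its sides. The pocket is 64 (x) by 59 mm (y) inside; walls 6 mm thick, tops 40 mm above the bench. Short handles, 85 mm tall, 36 mm across, stand in the other two pockets, 65 mm from pocket to pocket.
There are look-alikes about, which are no part of the job. Leave any turquoise look-alike of the part that bears jaw_a_face alone.

How it is judged:
On the way:
1. both jaws have been rocked back (faces more than 33 mm apart) while the handle's foot is still down in the socket (underside less than 23 mm above the bench) (horizontal distance between jaw_a_face and jaw_b_face above 0.033 m and height (world z) of handle below 0.023 m and horizontal distance between handle and jaw_a_face below 0.05 m), for 0.1 s.
At the end, for the whole second after the job is handed in: The handle stands at rest on the floor of the empty pocket: underside within 24 mm of the pocket's centre and less than 5 mm above its floor, within 0.17 rad (10 degrees) of upright, brass ferrule up (horizontal distance between handle and pocket below 0.024 m and z of handle in the frame of pocket below 0.005 m and angle between handle's own z axis and vertical below 0.17 rad and linear speed of handle below 0.02 m/s); the robot touches nothing.
It also fails if it takes over 64 s, if anything falls off the work surface, if the arm or the gripper's body presses on something with over 40 N, if the wrist force passes 120 N, or if a joint passes its speed limit or range.

ROBOT

A 7-joint arm with a two-finger parallel gripper is mounted at the origin on the work surface. World frame = base frame: x ahead of the robot, y to its left, z up, the work surface at z = 0. Lengths are in m, angles in rad, forces in N, time in s.
With the tool pointing down it reaches from about 0.425 to 0.925 m from the base axis. Payload 6.8 kg.
Tool frame: the origin (TCP) lies on the mounting face of the last link; the fingertips stand 173 mm ahead of it and the grasp point (between the pads) lies 155 mm ahead of it; z points along the fingers, y is the line along which they close (so a half turn about z gives the same grasp; the last joint's range is limited). The gripper opens to 85 mm and grips with 20 to 120 N. Pads are 22 mm wide; open, the fingers measure 114 mm over their backs; the gripper's body (76 mm by 85 mm) begins 54 mm behind the grasp point. The pads swing forward as they close: fully open they stand 13 mm farther back than shut.
Start: joints at [-1.455, 0.477, 0.022, 1.555, -0.011, 1.109, -0.083], TCP at [0.15, 0.658, 0.405] pointing down, gripper open.
Joint ranges: [-2.96, 2.96], [-0.34, 2.1], [-1.41, 1.46], [0.24, 2.44], [-1.37, 4.51], [0.17, 1.92], [-2.96, 2.96]. Speed limits (rad/s): [2.39, 2.39, 3.14, 3.14, 3.14, 3.14, 3.14].

INTERFACE

Orientations are given as a rotation vector (axis times angle).
In Python, from bench import r gives the robot as it stands.
- The arm moves only by the tool carry_out, never from a script. Its argument "moves" is a list of rows, each a list of 5 numbers: the shift along the tool's x, y, z in m, then the turn about the tool's z in rad, then the finger opening in m, from 0 to 0.0854. In form: [[dx, dy, dz, roll, claw], ...]. A call has exactly 8 rows; each row is the pose to reach, as a shift and turn from the pose commanded when the call began, along the tool's axes at that moment; what a row does not reach only later rows make up. A row lasts 1/10 s, in which the tool goes at most 50 mm and 8.59 degrees, less where a joint would pass 70% of its speed; a pose out of reach is approached as far as the arm can. A call with a gripper value outside its range is refused whole. The fingers move at their own pace and stop on an object; "force" is the grip in N (left out, the last holds). Time passes only in rows, so rows that repeat a pose let the fingers close, or fill a call up. It gives the time, the measured TCP pose, the force, the opening and the grip force at its end, in the units of the state.
- r.get_obs(): the state, without advancing time (a new reading comes with each control period).
- r.grab_frame(name): name is "scene" or "side" or "wrist"; returns the picture (480x640x3 uint8, red, green, blue); there is no depth.
- r.calibration(name): a dict with "fx", "fy", "cx", "cy" (pixels), "k1" (the pictures are not rectified: a ray, as slopes to the right and down, at radius r is drawn at 1 + k1 r^2 times it, then the intrinsics apply), "rvec" (rotation vector, rad) and "tvec" (3), from world to camera coordinates, as OpenCV has them. Camera axes: x right, y down, z forward; pixel columns grow to the right and rows downward; lengths in m; the calibration is good to about 2 mm. A picture is of the moment at which its call begins: read the wrist's pose just before it. calibration takes no time and is no camera call; for the wrist camera it gives the pose at the moment of the call.
- r.hand_in(): hands the job in; it is judged then, once.
The state is a dict: "clock": time; "joints": joint angles; "qvel": joint speeds; "tau": joint torques, N m; "tcp_pos": TCP position; "orientation": TCP orientation; "contact_force": force on the tool from outside, world axes, zero at the start; "moment": the same for the moment, N m; "grip_width": finger opening in m; "gripper_force": force on a finger pad.
Only numpy, scipy, OpenCV 4.12 (cv2) and the standard library are available. Lean on these libraries where they do the work, as an engineer would, in place of code of your own. Each camera call takes 0.05 s, during which the arm holds its last target. There are 200 camera calls.

## Working session

There is one attempt and no reset: what is moved stays moved. The work goes in short steps, Python scripts to look and compute and a tool call to move; the robot and the scene stay as the last step left them, time stands still between calls to the robot, and variables do not carry over. Pictures are saved under pics/ and viewed, at most 10 in all, crops included, and the job is handed in when it is done.

Besides the shell and the picture viewer there is one more tool, called after ">>>" as a command line: name --pt "numbers of a row" for each row, then --argument value for the rest. carry_out: Moves the arm, as the interface text tells. Its arguments: {"type":"object","properties":{"moves":{"type":"array","items":{"type":"array","items":{"type":"number"}}},"force":{"type":"number"}},"required":["moves"]}

```bash
mkdir -p pics; ls
cat > h.py <<'E'
import numpy as np, cv2
from bench import r
def snap(n,f):
    cal=r.calibration(n); im=r.grab_frame(n); cv2.imwrite('pics/'+f,im[:,:,::-1]); return cal,im
def K(c): return np.array([[c['fx'],0,c['cx']],[0,c['fy'],c['cy']],[0,0,1.]]),np.array([c['k1'],0,0,0.])
def onz(c,u,v,z):
    k,d=K(c); p=cv2.undistortPointsIter(np.array([[[u,v]]],float),k,d,None,None,(3,50,1e-10))[0,0]
    R=cv2.Rodrigues(np.array(c['rvec'],float))[0]; t=np.array(c['tvec'],float).ravel()
    o=-R.T@t; w=R.T@np.array([p[0],p[1],1]); return o+w*(z-o[2])/w[2]
def proj(c,P):
    k,d=K(c); return cv2.projectPoints(np.atleast_2d(np.array(P,float)),np.array(c['rvec'],float),np.array(c['tvec'],float),k,d)[0][:,0]
E
python3 - <<'E'
from h import *
o=r.get_obs(); print({k:np.round(v,3) for k,v in o.items()})
for n in('scene','side'):
    c,_=snap(n,n+'0.png'); print(n,c)
E
```

```text
pics
{'clock': np.float64(0.0), 'joints': array([-1.455,  0.478,  0.022,  1.556, -0.012,  1.109, -0.083]), 'qvel': array([ 0.001, -0.001,  0.   ,  0.   ,  0.001,  0.001, -0.002]), 'tau': array([-0.0000e+00, -5.9644e+01,  1.6080e+00, -2.8121e+01,  1.2000e-02,
        9.0000e-03, -0.0000e+00]), 'tcp_pos': array([0.15 , 0.658, 0.404]), 'orientation': array([-3.510e-01, -3.122e+00,  3.000e-03]), 'contact_force': array([-0.06 ,  0.429, -0.227]), 'moment': array([ 0.005,  0.027, -0.008]), 'gripper_force': np.float64(0.0), 'grip_width': np.float64(0.085)}
scene {'fx': 465.41173876021236, 'fy': 465.41173876021236, 'cx': 320.7614297963821, 'cy': 244.04495631301955, 'k1': -0.012192254340951577, 'rvec': array([ 1.41861502,  2.24301438, -0.79914585]), 'tvec': array([ 0.19689436, -0.26767306,  1.18525094])}
side {'fx': 588.3147921290472, 'fy': 588.3147921290472, 'cx': 326.1772276279521, 'cy': 239.6766949017874, 'k1': -0.05406640450712192, 'rvec': array([ 2.39397175, -0.05858689,  0.04081598]), 'tvec': array([-0.42696015,  0.06827081,  0.9229763 ])}
```

View pics/scene0.png

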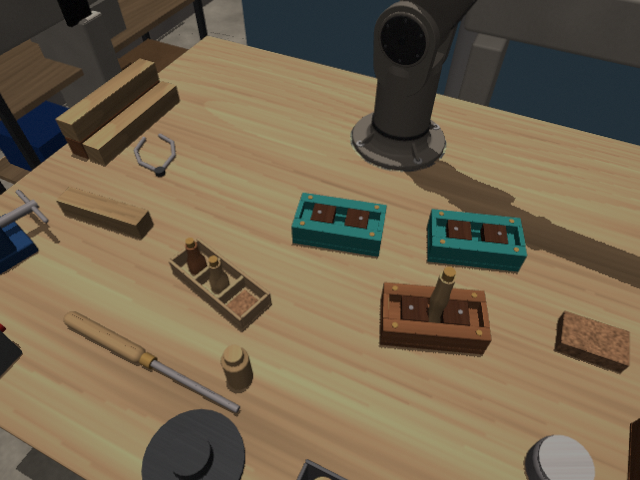

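View pics/side0.png

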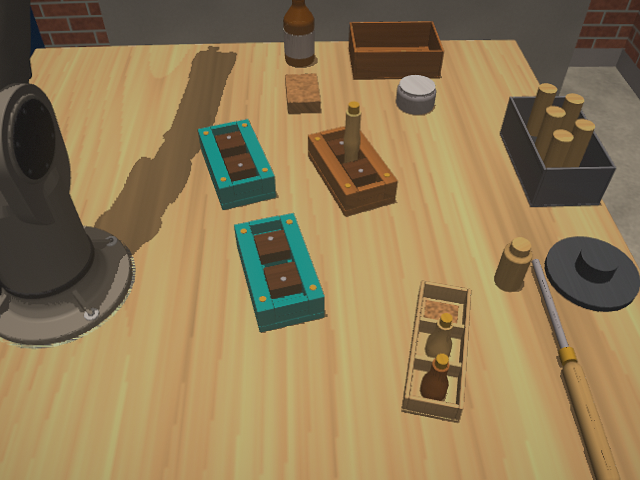

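The scene picture shows the handle in the brown block (ferrule top at 449,271; block top about 383-488 × 284-335) and the empty cork pocket at (243,301). In the side picture they are at (353,104) and (440,309). The turquoise blocks are the look-alikes.

Run:
```python
from h import *
s=r.calibration('scene'); d=r.calibration('side')
for n,c in(('scene',s),('side',d)):
    R=cv2.Rodrigues(np.array(c['rvec']))[0]; print(n,'cam at',-R.T@c['tvec'])
print('top',onz(s,449,271,.165),onz(d,353,104,.165))
print('pocket',onz(s,243,301,.006),onz(d,440,309,.006))
print('tray top corners scene',[onz(s,*p,.04).round(3) for p in((171,262),(198,242),(270,295),(241,320))])
print('tray top corners side',[onz(d,*p,.04).round(3) for p in((423,282),(470,288),(461,418),(404,410))])
print('block scene',[onz(s,*p,.053).round(3) for p in((384,284),(487,290),(488,346),(383,335))])
print('block side',[onz(d,*p,.053).round(3) for p in((308,155),(358,124),(397,184),(344,212))])
a=cv2.resize(cv2.imread('pics/scene0.png')[250:365,365:505],None,fx=5,fy=5,interpolation=2)[:600,:700]
b=cv2.imread('pics/side0.png')[90:220,295:405]
cv2.imwrite('pics/c0.png',np.hstack([cv2.resize(cv2.imread('pics/scene0.png')[255:360,370:500],(400,323),interpolation=2),cv2.resize(b,(273,323),interpolation=2)]))
```

```text
scene cam at [0.95500863 0.2261438  0.74300305]
side cam at [ 0.38581082 -0.59886307  0.72894044]
top [0.48566845 0.22827658 0.165     ] [0.4827216  0.22897451 0.165     ]
pocket [ 0.59010003 -0.09979153  0.006     ] [ 0.59630205 -0.08114589  0.006     ]
tray top corners scene [array([ 0.591, -0.253,  0.04 ]), array([ 0.528, -0.235,  0.04 ]), array([ 0.575, -0.048,  0.04 ]), array([ 0.642, -0.068,  0.04 ])]
tray top corners side [array([ 0.57 , -0.055,  0.04 ]), array([ 0.639, -0.069,  0.04 ]), array([ 0.582, -0.275,  0.04 ]), array([ 0.512, -0.26 ,  0.04 ])]
block scene [array([0.474, 0.131, 0.053]), array([0.407, 0.301, 0.053]), array([0.516, 0.327, 0.053]), array([0.571, 0.165, 0.053])]
block side [array([0.407, 0.236, 0.053]), array([0.506, 0.326, 0.053]), array([0.557, 0.151, 0.053]), array([0.461, 0.087, 0.053])]
```

View pics/c0.png

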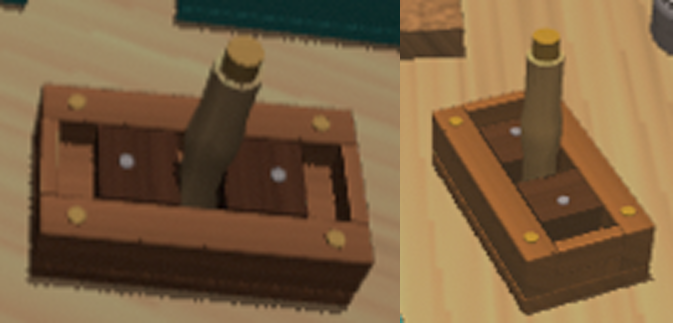

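The close crop shows the block cleanly, with both jaws (white dots) and the handle between them. I'll recompute from these sharper corners.

Run:
```python
from h import *
s=r.calibration('scene'); d=r.calibration('side')
S=[onz(s,*p,.053)[:2] for p in((383.7,283),(484.4,290.7),(491.2,340.1),(381.4,330.4))]
D=[onz(d,*p,.053)[:2] for p in((308.3,135.1),(344.2,125.5),(396.5,181.9),(345.4,195.6))]
for q in(S,D):
    print(np.round(q,3).tolist(),np.mean(q,0)); print([round(float(np.linalg.norm(q[i]-q[i-1])),3) for i in range(4)])
js=[onz(s,*p,.054)[:2] for p in((411,307),(460.7,311.6))]; jd=[onz(d,*p,.054)[:2] for p in((360.7,170.6),(341.7,142.8))]
for j in(js,jd): v=j[1]-j[0]; print(np.round(j,3).tolist(),np.mean(j,0),np.degrees(np.arctan2(v[1],v[0])),np.linalg.norm(v))
for q in((S[1]-S[0]),(S[2]-S[3]),(D[1]-D[2]),(D[0]-D[3])): print(np.degrees(np.arctan2(q[1],q[0])))
R=cv2.Rodrigues(r.get_obs()['orientation'])[0]; print(R.round(3))
```

```text
[[0.472, 0.129], [0.41, 0.298], [0.503, 0.33], [0.564, 0.159]] [0.48706873 0.22897333]
[0.097, 0.179, 0.098, 0.181]
[[0.409, 0.295], [0.479, 0.322], [0.557, 0.157], [0.466, 0.126]] [0.47789322 0.22490294]
[0.178, 0.075, 0.183, 0.096]
[[0.499, 0.19], [0.471, 0.27]] [0.48548047 0.22991607] 109.2036872499755 0.08505071468105584
[[0.498, 0.188], [0.47, 0.268]] [0.48402131 0.22783865] 109.13999308482893 0.0845832272559872
110.15334711023671
109.6733810825865
115.33299665846707
108.61565144267382
[[-0.975  0.222 -0.   ]
 [ 0.222  0.975 -0.002]
 [-0.    -0.002 -1.   ]]
```

>>> carry_out --pt "-0.036 -0.03 0 0.125 0.085" --pt "-0.072 -0.06 0 0.25 0.085" --pt "-0.108 -0.09 0 0.375 0.085" --pt "-0.144 -0.12 0 0.5 0.085" --pt "-0.18 -0.15 0 0.625 0.085" --pt "-0.216 -0.18 0 0.75 0.085" --pt "-0.252 -0.21 0 0.875 0.085" --pt "-0.288 -0.235 0 1.0 0.085"

```text
clock: 0.9
tcp_pos: [0.3792, 0.3628, 0.4045]
orientation: [-1.812, -2.566, 0.001]
contact_force: [0.8, 0.2, 0.2]
grip_width: 0.0852
gripper_force: 0.0
```

>>> carry_out --pt "-0.04 0.014 0 0.005 0.085" --pt "-0.08 0.027 0 0.005 0.085" --pt "-0.12 0.04 0 0.005 0.085" --pt "-0.15 0.05 0 0.005 0.085" --pt "-0.163 0.054 0 0.005 0.085" --pt "-0.163 0.054 0 0.005 0.085" --pt "-0.163 0.054 0.02 0.005 0.085" --pt "-0.163 0.054 0.02 0.005 0.085"

```text
clock: 1.7
tcp_pos: [0.4828, 0.2319, 0.3826]
orientation: [-1.806, -2.568, 0.006]
contact_force: [-0.3, -0.2, -0.6]
grip_width: 0.085
gripper_force: 0.0
```

Run:
```python
from h import *
o=r.get_obs(); print(o['tcp_pos'],cv2.Rodrigues(o['orientation'])[0].round(3))
c,_=snap('wrist','w1.png')
print(proj(c,[[.4845,.229,.165],[.4845,.229,.053]]))
```

```text
[0.48275852 0.23185071 0.38263187] [[-0.338  0.941 -0.004]
 [ 0.941  0.338 -0.002]
 [-0.    -0.004 -1.   ]]
[[318.28268693 270.1670257 ]
 [318.42834937 222.44570296]]
```

View pics/w1.png

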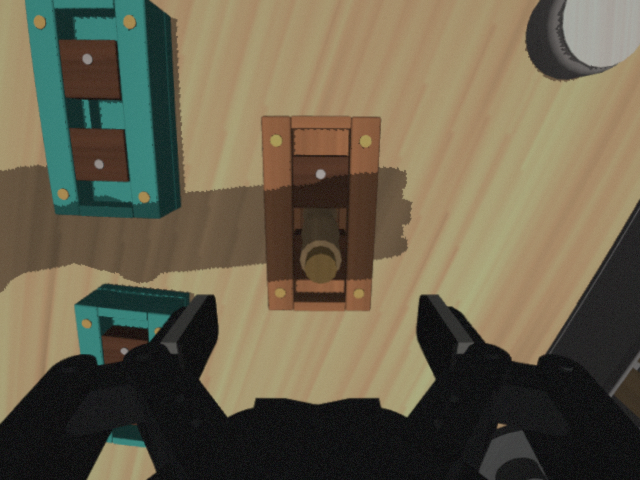

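The wrist view has the block aligned with the tool and the handle top at (320,266), 4 px from predicted. Descend and grip.

>>> carry_out --pt "0 0 0.03 0 0.085" --pt "0 0 0.06 0 0.085" --pt "0 0 0.085 0 0.085" --pt "0 0 0.1 0 0.085" --pt "0 0 0.1 0 0.085" --pt "0 0 0.1 0 0.02" --pt "0 0 0.1 0 0.02" --pt "0 0 0.1 0 0.02" --force 35

```text
clock: 2.55
tcp_pos: [0.485, 0.2306, 0.2859]
orientation: [1.81, 2.567, 0.003]
contact_force: [0.9, -0.0, 1.1]
grip_width: 0.0433
gripper_force: 0.0
```

>>> carry_out --pt "0 0 0 0 0.01" --pt "0 0 0 0 0.01" --pt "0 0 0 0 0.01" --pt "0.002 0 0 0 0.01" --pt "0.004 0 0 0 0.01" --pt "0.006 0 0 0 0.01" --pt "0.008 0 0 0 0.01" --pt "0.008 0 0 0 0.01"

```text
clock: 3.35
tcp_pos: [0.4831, 0.2356, 0.2856]
orientation: [1.812, 2.563, -0.001]
contact_force: [0.8, -7.2, 8.3]
grip_width: 0.0255
gripper_force: 34.3
```

>>> carry_out --pt "0.003 0 -0.001 0 0.01" --pt "0.006 0 -0.001 0 0.01" --pt "0.01 0 -0.001 0 0.01" --pt "0.014 0 -0.001 0 0.01" --pt "0.018 0 -0.001 0 0.01" --pt "0.022 0 -0.001 0 0.01" --pt "0.025 0 0 0 0.01" --pt "0.025 0 0 0 0.01"

```text
clock: 4.15
tcp_pos: [0.4753, 0.257, 0.2847]
orientation: [1.814, 2.559, -0.005]
contact_force: [3.7, -12.2, 1.9]
grip_width: 0.0253
gripper_force: 35.7
```

Run:
```python
from h import *
o=r.get_obs(); print(o['tcp_pos'],o['contact_force'])
a=snap('scene','s2.png')[1][250:360,370:500]; b=snap('side','d2.png')[1][90:220,295:405]
cv2.imwrite('pics/c2.png',np.hstack([cv2.resize(a,(400,338),interpolation=2),cv2.resize(b,(286,338),interpolation=2)])[:,:,::-1])
```

```text
[0.47527565 0.25697436 0.28471442] [  3.69289089 -12.21129187   1.85792949]
```

View pics/c2.png

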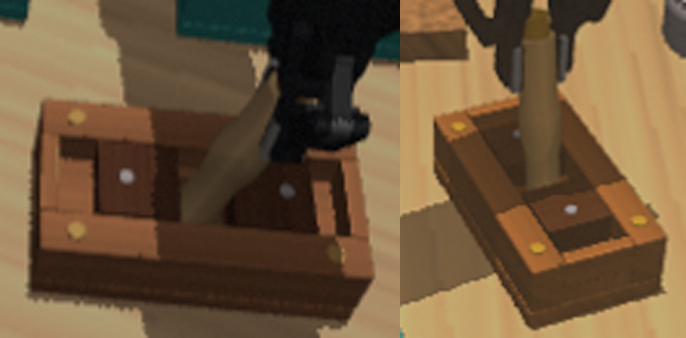

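Jaw b's dot has moved from crop column 279 to 287, about 4 mm, with the foot still down. Push a little further, then go to the other side.

>>> carry_out --pt "0.003 0 0 0 0.01" --pt "0.006 0 0.001 0 0.01" --pt "0.007 0 0.001 0 0.01" --pt "0.007 0 0.001 0 0.01" --pt "0.003 0 0 0 0.01" --pt "-0.002 0 0 0 0.01" --pt "-0.007 0 -0.001 0 0.01" --pt "-0.012 0 -0.001 0 0.01"

```text
clock: 5.05
tcp_pos: [0.4773, 0.2508, 0.2858]
orientation: [-1.809, -2.567, -0.001]
contact_force: [-0.8, 2.9, -1.2]
grip_width: 0.0251
gripper_force: 35.6
```

>>> carry_out --pt "-0.006 0 0 0 0.01" --pt "-0.012 0 0 0 0.01" --pt "-0.018 0 0.001 0 0.01" --pt "-0.021 0 0.001 0 0.01" --pt "-0.025 0 0 0 0.01" --pt "-0.029 0 0 0 0.01" --pt "-0.033 0 0 0 0.01" --pt "-0.037 0 0 0 0.01"

```text
clock: 5.85
tcp_pos: [0.4896, 0.2175, 0.2862]
orientation: [-1.806, -2.567, -0.004]
contact_force: [-4.5, 10.0, 3.6]
grip_width: 0.0251
gripper_force: 36.1
```

>>> carry_out --pt "-0.004 0 0 0 0.01" --pt "-0.008 0 0 0 0.01" --pt "-0.012 0 0.001 0 0.01" --pt "-0.016 0 0.001 0 0.01" --pt "-0.02 0 0.001 0 0.01" --pt "-0.023 0 0.001 0 0.01" --pt "-0.023 0 0.001 0 0.01" --pt "-0.023 0 0.001 0 0.01"

```text
clock: 6.65
tcp_pos: [0.4974, 0.1952, 0.2849]
orientation: [-1.808, -2.567, -0.003]
contact_force: [-2.3, 8.5, 2.0]
grip_width: 0.0251
gripper_force: 36.3
```

Run:
```python
from h import *
o=r.get_obs(); print(o['tcp_pos'],o['contact_force'])
s,a=snap('scene','s3.png');a=a[250:360,370:500]; b=snap('side','d3.png')[1][90:220,295:405]
cv2.imwrite('pics/c3.png',np.hstack([cv2.resize(a,(400,338),interpolation=2),cv2.resize(b,(286,338),interpolation=2)])[:,:,::-1])
```

```text
[0.49735861 0.19518393 0.28485878] [-2.29802291  8.53185098  1.98684053]
```

View pics/c3.png

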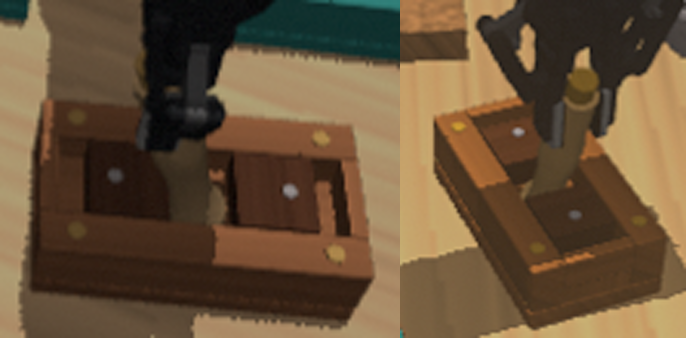

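Run:
```python
from h import *
s=r.calibration('scene'); d=r.calibration('side')
def pins(f,box,z0):
    g=cv2.imread('pics/'+f).astype(int); x0,y0,x1,y1=box; p=g[y0:y1,x0:x1]
    w=np.clip(p.min(2)-85,0,None)*((p.max(2)-p.min(2))<40)
    n,l,st,ce=cv2.connectedComponentsWithStats((w>0).astype(np.uint8))
    out=[]
    for i in range(1,n):
        m=(l==i)*w; yy,xx=np.indices(m.shape); out.append((m.sum(),x0+(xx*m).sum()/m.sum(),y0+(yy*m).sum()/m.sum()))
    return sorted(out,reverse=True)[:4]
for f,box,c in(('scene0.png',(395,297,480,325),s),('s3.png',(395,297,480,325),s),('side0.png',(325,135,375,180),d),('d3.png',(325,135,375,180),d)):
    for q in pins(f,box,0): print(f,np.round(q,1),onz(c,q[1],q[2],.054)[:2].round(4), 'along',(onz(c,q[1],q[2],.054)[:2]-[.485,.229])@[-.335,.942])
```

```text
scene0.png [368.  410.6 306.8] [0.4994 0.189 ] along -0.04245662205104349
scene0.png [330.  460.  311.3] [0.4714 0.2688] along 0.04209249939325223
s3.png [503.  463.8 311.6] [0.4693 0.2749] along 0.04847191088455207
side0.png [565.  360.4 170. ] [0.4976 0.1896] along -0.041353655461656626
side0.png [361.  341.1 142.3] [0.4692 0.2693] along 0.04329298808494951
d3.png [438.  340.  140.2] [0.4676 0.2758] along 0.04992961383989871
d3.png [ 11.  361.9 172.1] [0.4996 0.1838] along -0.04747062954310338
```

Both jaws are back, b by about 6.5 mm and a by about 6 mm, so the gap is about 37 mm. Bring the handle upright and lift gently.

>>> carry_out --pt "0.006 0 0 0 0.01" --pt "0.012 0 -0.001 0 0.01" --pt "0.018 0 -0.001 0 0.01" --pt "0.024 0 -0.001 0 0.01" --pt "0.03 0 -0.001 0 0.01" --pt "0.036 0 -0.001 0 0.01" --pt "0.039 0 0 0 0.01" --pt "0.039 0 0 0 0.01" --force 60

```text
clock: 7.55
tcp_pos: [0.4848, 0.2305, 0.2849]
orientation: [1.81, 2.567, 0.0]
contact_force: [0.7, -3.5, 4.2]
grip_width: 0.0248
gripper_force: 59.2
```

>>> carry_out --pt "0 0 -0.002 0 0.01" --pt "0 0 -0.004 0 0.01" --pt "0 0 -0.006 0 0.01" --pt "0 0 -0.009 0 0.01" --pt "0 0 -0.012 0 0.01" --pt "0 0 -0.016 0 0.01" --pt "0 0 -0.02 0 0.01" --pt "0 0 -0.02 0 0.01"

```text
clock: 8.35
tcp_pos: [0.4849, 0.2303, 0.3055]
orientation: [1.811, 2.567, 0.002]
contact_force: [0.1, -1.4, 0.4]
grip_width: 0.0247
gripper_force: 58.9
```

>>> carry_out --pt "0 0 -0.02 0 0.01" --pt "0 0 -0.045 0 0.01" --pt "0 0 -0.07 0 0.01" --pt "0 0 -0.095 0 0.01" --pt "-0.02 0 -0.11 0.05 0.01" --pt "-0.05 0 -0.115 0.13 0.01" --pt "-0.085 0 -0.115 0.21 0.01" --pt "-0.12 0 -0.115 0.29 0.01"

```text
clock: 9.15
tcp_pos: [0.5251, 0.1169, 0.4203]
orientation: [-2.164, -2.276, -0.003]
contact_force: [-0.1, -0.6, -1.5]
grip_width: 0.0244
gripper_force: 59.1
```

Run:
```python
from h import *
o=r.get_obs(); t=o['tcp_pos']; R=cv2.Rodrigues(o['orientation'])[0]; print(t,R.round(3),o['grip_width'])
print('to pocket, tool axes', R.T@(np.array([.597,-.094,t[2]])-t))
w,wi=snap('wrist','w4.png'); s,si=snap('scene','s4.png'); d,di=snap('side','d4.png')
print(w)
sc=si[150:390,170:490]
im=np.hstack([cv2.resize(wi,(400,300)),cv2.resize(sc,(400,300))]);print(proj(s,[[.597,-.094,.006]]),proj(d,[[.597,-.094,.006]]))
im=np.vstack([im,np.hstack([cv2.resize(si[235:335,165:285],(400,300)),cv2.resize(di[275:425,380:580],(400,300))])])
cv2.imwrite('pics/c4.png',im[:,:,::-1])
```

```text
[0.52512047 0.1168936  0.42034974] [[-0.05   0.999  0.001]
 [ 0.999  0.05   0.002]
 [ 0.002  0.001 -1.   ]] 0.024384547432755078
to pocket, tool axes [-0.2142432   0.06117617 -0.00032364]
{'fx': 344.17308735570924, 'fy': 344.17308735570924, 'cx': 316.87598605916276, 'cy': 236.13434966270995, 'k1': -0.04813485664370855, 'rvec': array([-2.85054955, -0.07091735, -0.01134385]), 'tvec': array([-0.53129335,  0.04637134,  0.4208716 ])}
[[243.74465452 305.00321561]] [[442.01779    315.91458844]]
```

View pics/c4.png

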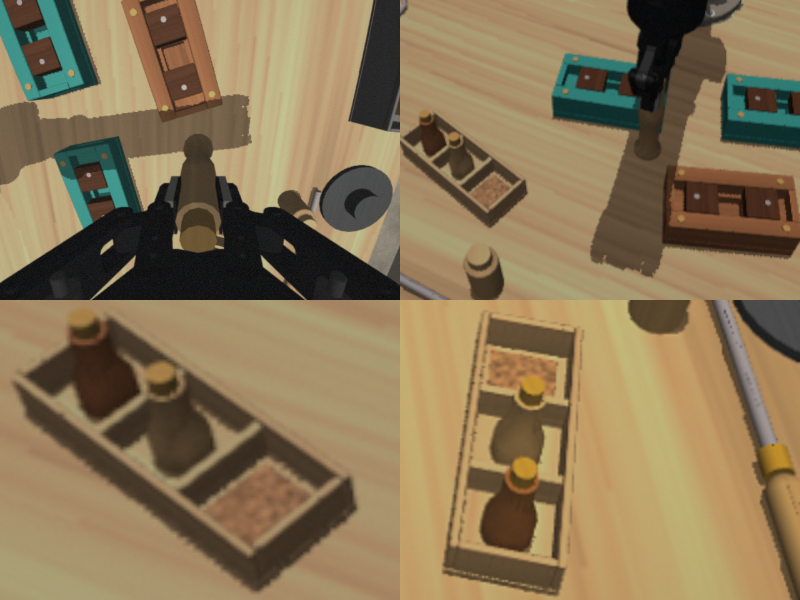

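The jaws stand well apart, and the handle hangs free in the grip. The cork is clear in the scene crop, with corners near (226,306), (244,287), (258,301) and (238,317).

Run:
```python
from h import *
s=r.calibration('scene'); d=r.calibration('side'); w=r.calibration('wrist')
q=[onz(s,*p,.006)[:2] for p in((225.9,306),(243.6,287.3),(258,300.7),(238.5,316.7))]
print(np.round(q,3).tolist(),np.mean(q,0))
e=[onz(s,*p,.04)[:2] for p in((270,296),(241,322),(197.4,240),(169.5,260))];print(np.round(e,3).tolist())
e2=[onz(d,*p,.04)[:2] for p in((422,281),(470,289))];print(np.round(e2,3).tolist())
print('cork side far corners',[onz(d,*p,.006)[:2].round(3) for p in((424,297.5),(460,300))])
o=r.get_obs();t=o['tcp_pos']
# expected handle top/foot in wrist view if vertical (grasp ~113mm above underside)
b=t[2]-.155-.113; print(b,proj(w,[[t[0],t[1],b],[t[0],t[1],b+.15]]), proj(s,[[t[0],t[1],b]]))
```

```text
[[0.613, -0.123], [0.563, -0.115], [0.578, -0.075], [0.622, -0.09]] [ 0.59406044 -0.10049079]
[[0.577, -0.047], [0.645, -0.066], [0.524, -0.239], [0.588, -0.259]]
[[0.569, -0.053], [0.638, -0.071]]
cork side far corners [array([ 0.576, -0.058]), array([ 0.63 , -0.066])]
0.15211959333770875 [[315.76846223 239.84241698]
 [314.45778946 384.20736639]] [[370.39213698 269.22788644]]
```

>>> carry_out --pt "-0.035 0.01 0 0.05 0.01" --pt "-0.07 0.02 0 0.1 0.01" --pt "-0.105 0.03 0 0.16 0.01" --pt "-0.14 0.04 0 0.22 0.01" --pt "-0.175 0.05 0 0.28 0.01" --pt "-0.2 0.057 0 0.32 0.01" --pt "-0.213 0.061 0 0.32 0.01" --pt "-0.213 0.061 0 0.32 0.01"

```text
clock: 10.1
tcp_pos: [0.5972, -0.0928, 0.4196]
orientation: [2.498, 1.905, -0.0]
contact_force: [-0.3, 0.7, -1.1]
grip_width: 0.0248
gripper_force: 59.2
```

>>> carry_out --pt "0 0 0.01 0 0.01" --pt "0 0 0.03 0 0.01" --pt "0 0 0.05 0 0.01" --pt "0 0 0.07 0 0.01" --pt "0 0 0.085 0 0.01" --pt "0 0 0.09 0 0.01" --pt "0 0 0.09 0 0.01" --pt "0 0 0.09 0 0.01"

```text
clock: 10.9
tcp_pos: [0.5972, -0.0922, 0.3304]
orientation: [2.497, 1.905, 0.001]
contact_force: [0.5, -0.7, -1.0]
grip_width: 0.0246
gripper_force: 59.2
```

Run:
```python
from h import *
o=r.get_obs(); print(o['tcp_pos'],o['contact_force'])
si=snap('scene','s5.png')[1]; di=snap('side','d5.png')[1]
im=np.hstack([cv2.resize(si[215:335,165:285],(400,400)),cv2.resize(di[255:405,370:520],(400,400))])
cv2.imwrite('pics/c5.png',im[:,:,::-1])
```

```text
[ 0.59722142 -0.09220588  0.33036242] [ 0.53253005 -0.72268774 -1.04676688]
```

View pics/c5.png

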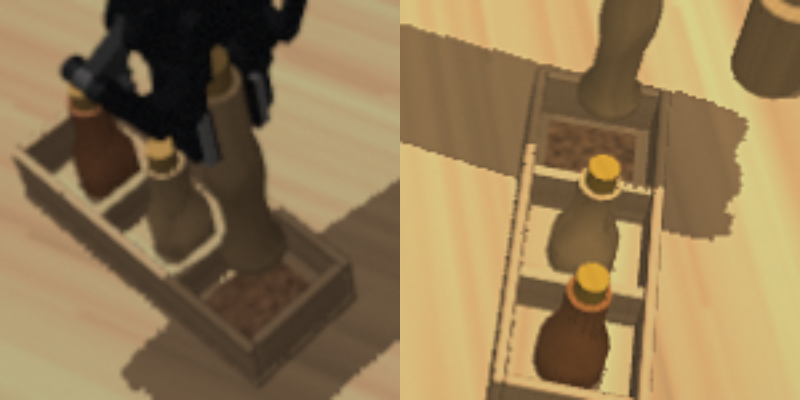

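The foot hangs over the pocket in both views: scene crop (253,260), side crop (610,100). Continue down.

>>> carry_out --pt "0 0 0.01 0 0.01" --pt "0 0 0.02 0 0.01" --pt "0 0 0.03 0 0.01" --pt "0 0 0.038 0 0.01" --pt "0 0 0.045 0 0.01" --pt "0 0 0.049 0 0.01" --pt "0 0 0.052 0 0.01" --pt "0 0 0.052 0 0.01"

```text
clock: 11.8
tcp_pos: [0.5969, -0.0924, 0.2774]
orientation: [-2.498, -1.904, 0.0]
contact_force: [0.1, 0.3, -0.4]
grip_width: 0.0245
gripper_force: 59.2
```

>>> carry_out --pt "0 0 0.001 0 0.01" --pt "0 0 0.002 0 0.01" --pt "0 0 0.003 0 0.01" --pt "0 0 0.004 0 0.01" --pt "0 0 0.004 0 0.01" --pt "0 0 0.004 0 0.01" --pt "0 0 0.004 0 0.01" --pt "0 0 0.004 0 0.01"

```text
clock: 12.6
tcp_pos: [0.5974, -0.0926, 0.2759]
orientation: [2.498, 1.904, 0.004]
contact_force: [-4.5, 1.0, 15.8]
grip_width: 0.0248
gripper_force: 61.4
```

Run:
```python
from h import *
o=r.get_obs(); print(o['tcp_pos'],o['contact_force'])
si=snap('scene','s6.png')[1]; di=snap('side','d6.png')[1]
im=np.hstack([cv2.resize(si[215:335,165:285],(400,400)),cv2.resize(di[255:405,370:520],(400,400))])
cv2.imwrite('pics/c6.png',im[:,:,::-1])
```

```text
[ 0.59740508 -0.09264614  0.27594467] [-4.47270841  1.04498504 15.76576122]
```

View pics/c6.png

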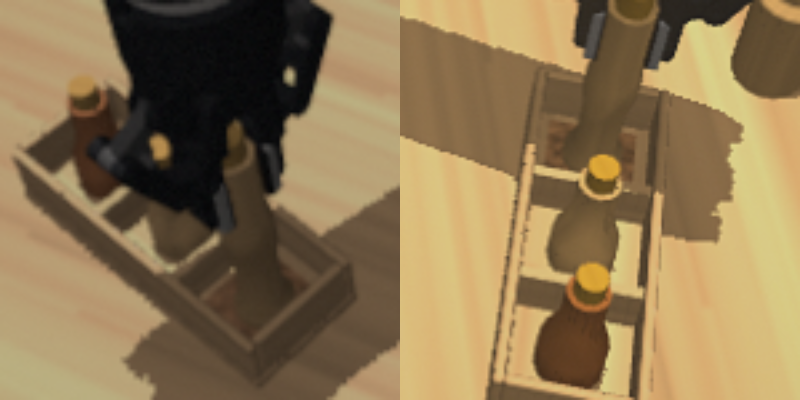

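The foot is centred on the cork and touching it (16 N). Unload, release and retreat straight up.

>>> carry_out --pt "0 0 -0.001 0 0.01" --pt "0 0 -0.002 0 0.01" --pt "0 0 -0.002 0 0.01" --pt "0 0 -0.002 0 0.03" --pt "0 0 -0.002 0 0.05" --pt "0 0 -0.002 0 0.07" --pt "0 0 -0.002 0 0.085" --pt "0 0 -0.002 0 0.085" --force 20

```text
clock: 13.5
tcp_pos: [0.5969, -0.0924, 0.2756]
orientation: [-2.498, -1.905, 0.0]
contact_force: [0.2, -0.5, 0.2]
grip_width: 0.0841
gripper_force: 0.0
```

>>> carry_out --pt "0 0 -0.002 0 0.085" --pt "0 0 -0.002 0 0.085" --pt "0 0 -0.015 0 0.085" --pt "0 0 -0.04 0 0.085" --pt "0 0 -0.07 0 0.085" --pt "0 0 -0.1 0 0.085" --pt "0 0 -0.12 0 0.085" --pt "0 0 -0.12 0 0.085"

```text
clock: 14.3
tcp_pos: [0.5977, -0.0932, 0.3998]
orientation: [2.496, 1.902, 0.008]
contact_force: [0.3, 0.5, -0.7]
grip_width: 0.0848
gripper_force: 0.0
```

Run:
```python
from h import *
o=r.get_obs(); print(o['tcp_pos'],o['contact_force'],o['grip_width'])
si=snap('scene','s7.png')[1]; di=snap('side','d7.png')[1]
im=np.hstack([cv2.resize(si[215:335,165:285],(400,400)),cv2.resize(di[255:405,370:520],(400,400))])
cv2.imwrite('pics/c7.png',im[:,:,::-1])
```

```text
[ 0.59771546 -0.09315832  0.39982404] [ 0.33432046  0.47269198 -0.72760523] 0.08482525769255371
```

View pics/c7.png

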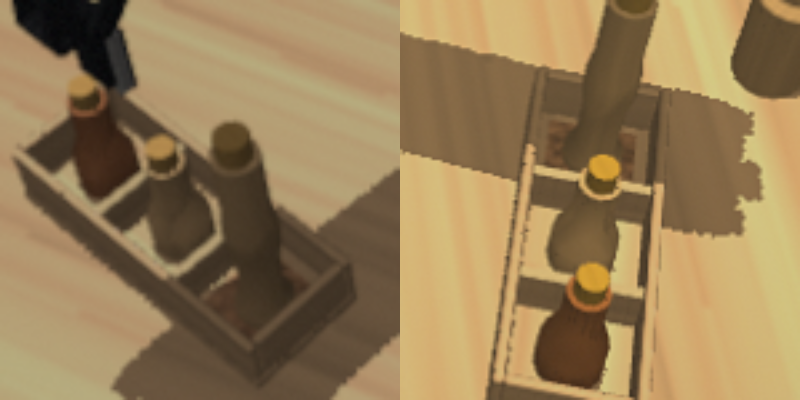

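The handle stands upright in the pocket, foot near scene crop (265,300), ferrule up, and the gripper is clear above it.

```bash
python3 -c "
from bench import r
print(r.hand_in())"
```

```text
the job is handed in; nothing more can be done
None
```

The handle was rocked free (jaws about 37 mm apart by my camera estimate), lifted out and stood upright in the empty tray pocket, then released; the job was handed in at about 14 s, and no verdict was shown.

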